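Hold the wedge cutter's blade frame home while a colleague nuts it up

TASK

The potato cutter is being put back together after washing: first move exactly two of the four black star nuts from the brown kraft pad into the small steel dish and leave the other two standing on the pad (they belong to the push block). Then lift the blade frame out of the draining rack, hang it with the open-bottomed slots of its ears fully down on the cutter's two studs, and press it squarely back against the sprung seat plate until the springs are about half compressed (roughly 12 N), never bottoming them out. Keep that push steady for three seconds and do not let go: the program finishes while the robot still presses the frame there, so that a colleague can spin the nuts on; leave the push block, salt shaker and timer where they stand.

Things in the scene. Friction and masses are not known exactly. Their poses are not given: they have to be found in the camera images.
- cutter: grey potato cutter, fixed, x -45 to +165 mm, 172 mm wide; origin at table level under the front faces of its two posts, midway between. Its x axis points from its front to its back, z up: the frame is pressed along +x. Posts at y = +-66 mm, 28 mm wide, 138 mm high, open between; nothing between or behind them is higher than 81 mm; base plate 22 mm, lever folded at y = -107 mm 70 mm high
- seat (a joint): travel of the sprung seat plate along the cutter's +x, m: 0 at rest (forward), 0.010 bottomed. Springs push back with 4.5 N at 0 plus 1.5 N per mm (12 N at 0.005, 19.5 N at 0.010). The plate is a steel U with a black rubber face, 160 mm wide, 39 to 135 mm above the table, open at the top between y = +-45 mm, pierced for the studs
- seat_face (a point): centre of the seat plate's front rubber face, moves with it; at rest 18 mm in front of the posts (x = -18 mm in the cutter's frame), 85 mm above the table; axes as the cutter's
- stud_left (a point): free end of the cutter's stud at its y = +65 mm: steel stud of 8 mm diameter along the cutter's -x, axis 85 mm above the table, end 42 mm in front of the posts
- stud_right (a point): free end of the like stud at y = -65 mm
- blade_frame: loose steel frame with a grid of blades, 0.25 to 0.5 kg, 160 mm wide (y), 10 mm thick (x), 124 mm high (z up); origin mid-underside. Ears at the sides have 12 mm slots open at the bottom, centred at y = +-65 mm, closed end at z = 60 mm, mouth at z = 28 mm. Hung home its origin is 29 mm above the table. Front and back alike. Starts upright in the rack
- frame_tab (a point): middle of the frame's grip tab, 112 mm above its underside; tab 44 mm wide, 10 mm thick, z = 104 to 124 mm, over a 12 mm top rail of the same thickness; pinch it from above across the thickness. Axes as the frame's
- rack: fixed steel wire draining rack, 140 x 130 mm, loops 78 mm high and 20 mm apart along its x; origin at table level in its middle. The blade frame stands in the middle slot on wires 22 mm above the table, width along the rack's y
- dish: loose round steel dish, 0.25 kg, 100 mm across, 28 mm high, 3 mm wall; origin at the centre of its underside
- kraft_pad: fixed pad of brown kraft sheets, 153 x 172 mm, 14 mm thick; origin at the centre of its underside
- nut0: black star nut, 1 of four alike, 26 mm across, 22 mm high, 0.03 kg, standing on the kraft pad; origin at the centre of its underside
- nut1: black star nut, 2 of four alike, 26 mm across, 22 mm high, 0.03 kg, standing on the kraft pad; origin at the centre of its underside
- nut2: black star nut, 3 of four alike, 26 mm across, 22 mm high, 0.03 kg, standing on the kraft pad; origin at the centre of its underside
- nut3: black star nut, 4 of four alike, 26 mm across, 22 mm high, 0.03 kg, standing on the kraft pad; origin at the centre of its underside
- push_block: bystander: loose grey block with white pegs, 94 x 100 x 43 mm, origin under its centre
- salt_shaker: bystander: glass salt shaker, 44 mm across, 90 mm high, origin under its centre
- kitchen_timer: bystander: red and white round timer, 56 mm across, 37 mm high, origin under its centre

How it is judged:
By the outcome, as a careful person would: the job done as asked, in the order asked, and still so for the second after the job is handed in, while the arm keeps its last pose, push and grip.
It also fails if it takes over 69 s, if anything falls off the work surface, if the arm or the gripper's body presses on something with over 40 N, if the wrist force passes 120 N, or if a joint passes its speed limit or range.

ROBOT

A 6-joint arm with a two-finger parallel gripper is mounted at the origin on a cart in front of the work surface, level with it; the furniture and walls round the work are solid. World frame = base frame: x ahead of the robot, y to its left, z up, the work surface at z = 0. Lengths are in m, angles in degrees, forces in N, time in s.
With the tool pointing down it reaches from about 0.35 to 0.875 m from the base axis. Payload 4.2 kg.
Tool frame: the origin (TCP) lies on the centre line of the jaws, within the pads' length; the fingertips stand 25 mm ahead of it and the grasp point (between the pads) lies 6 mm ahead of it; z points along the fingers, y is the line along which they close (so a half turn about z gives the same grasp; the last joint's range is limited). The gripper opens to 87 mm and grips with 3 to 60 N. Pads are 19 mm wide; open, the fingers measure 117 mm over their backs; the gripper's body (75 mm by 190 mm) begins 51 mm behind the grasp point.
Start: joints at [84.947, 22.042, 0.453, 0, -68.411, -14.817], TCP at [0.212, 0.588, 0.248] pointing down, gripper open.
Joint ranges: [-179.83, 179.83], [-69.29, 118.12], [-61.27, 80.66], [-181.25, 117.63], [-171.15, -9.14], [-177.46, 177.46]. Speed limits (degrees/s): [159.86, 159.86, 180, 180, 180, 180].

INTERFACE

Orientations are given as a 3x3 rotation matrix whose columns are the frame's x, y, z axes.
In Python, from station import r gives the robot as it stands.
- The arm moves only by the tool move_arm, never from a script. Its argument "series" is a list of rows, each an object with "grip": the opening, from 0 (shut) to 1 (fully open); "xyz": the shift along the tool's x, y, z in mm, a list of three; "angular": the turn, a rotation vector about the tool's x, y, z in rad, a list of three. A call has 1 to 10 rows; each row is the pose to reach, as a shift and turn from the pose commanded when the call began, along the tool's axes at that moment; what a row does not reach only later rows make up. A row lasts 1/10 s, in which the tool goes at most 50 mm and 8.59 degrees, less where a joint would pass 70% of its speed; a pose out of reach is approached as far as the arm can. A call with a gripper value outside its range is refused whole. The fingers move at their own pace and stop on an object; the grip force is fixed at half the most. Time passes only in rows, so rows that repeat a pose let the fingers close. It gives the time, the measured TCP pose, the force, the opening and the grip force at its end, in the units of the state.
- r.sense(): the state, without advancing time (a new reading comes with each control period).
- r.capture(name): name is "scene" or "side" or "wrist"; returns a dict with "img" (480x640x3 uint8, red, green, blue), "camera_matrix" (3x3 intrinsics, pixels), "rvec" (rotation vector, rad) and "tvec" (3), from world to camera coordinates, as OpenCV has them; the wrist camera has in their place "hand_eye" (4x4, takes a point from camera to tool coordinates, whose origin is the TCP and whose axes are the flange's). Camera axes: x right, y down, z forward; pixel columns grow to the right and rows downward; lengths in m; the calibration is good to about 2 mm. The wrist camera is an equidistant fisheye: a pixel r from the principal point sees the ray r / f radians off the axis. A picture is of the moment at which its call begins: read the wrist's pose just before it. There is no depth.
- r.finish_job(): hands the job in; it is judged then, once.
The state is a dict: "time_s": time; "joints": joint angles; "joint_velocities": joint speeds; "effort": joint torques, N m; "tcp_pos": TCP position; "ee_rot": TCP orientation; "wrist_force": force on the tool from outside, world axes, zero at the start; "moment": the same for the moment, N m; "gripper_width": opening from 0.0 (shut) to 1.0 (fully open); "gripper_force": force on a finger pad.
Only numpy, scipy, OpenCV 4.12 (cv2) and the standard library are available. Lean on these libraries where they do the work, as an engineer would, in place of code of your own. Each camera call takes 0.05 s, during which the arm holds its last target. There are 200 camera calls.

## Working session

There is one attempt and no reset: what is moved stays moved. The work goes in short steps, Python scripts to look and compute and a tool call to move; the robot and the scene stay as the last step left them, time stands still between calls to the robot, and variables do not carry over. Pictures are saved under pics/ and viewed, at most 10 in all, crops included, and the job is handed in when it is done.

Besides the shell and the picture viewer there is one more tool, called after ">>>" by a JSON object that holds its "fn" and its "kwargs". move_arm: Moves the arm, as the interface text tells. Its arguments: {"type":"object","properties":{"series":{"type":"array"}},"required":["series"]}

```bash
mkdir -p pics
python3 - <<'E'
from station import r
import cv2,pickle
s=r.sense();print({k:s[k] for k in ('time_s','tcp_pos','ee_rot','wrist_force','gripper_width')})
d={}
for n in('scene','side','wrist'):
    c=r.capture(n);d[n]=c;cv2.imwrite(f'pics/{n}0.png',c['img'][:,:,::-1])
    print(n,{k:c[k] for k in c if k!='img'})
d['s']=s
pickle.dump(d,open('c0.pkl','wb'))
E
```

```text
{'time_s': 0.0, 'tcp_pos': array([0.21221822, 0.58729146, 0.2464582 ]), 'ee_rot': array([[ 9.40394405e-01, -3.40085170e-01, -6.63910809e-04],
       [-3.40085806e-01, -9.40392076e-01, -2.09456161e-03],
       [ 8.79928767e-05,  2.19550066e-03, -9.99997586e-01]]), 'wrist_force': array([ 0.95453157, -0.01317808,  0.86368584]), 'gripper_width': 1.000022634286529}
scene {'camera_matrix': array([[614.15245135,   0.        , 322.79662443],
       [  0.        , 614.15245135, 247.21080184],
       [  0.        ,   0.        ,   1.        ]]), 'rvec': array([ 0.66588053, -2.472589  ,  1.39009872]), 'tvec': array([0.49958508, 0.2462094 , 1.1322643 ])}
side {'camera_matrix': array([[523.85550888,   0.        , 321.75906963],
       [  0.        , 523.85550888, 235.84995587],
       [  0.        ,   0.        ,   1.        ]]), 'rvec': array([ 1.76732658, -1.23603193,  0.76919305]), 'tvec': array([-0.17719399,  0.3577998 ,  0.86467065])}
wrist {'camera_matrix': array([[371.64829954,   0.        , 320.42324189],
       [  0.        , 371.64829954, 242.13754142],
       [  0.        ,   0.        ,   1.        ]]), 'hand_eye': array([[-4.47847386e-04, -9.67338331e-01, -2.53488369e-01,
         6.87398260e-02],
       [ 9.99999636e-01, -2.49268933e-04, -8.15500252e-04,
        -8.53540171e-04],
       [ 7.25677877e-04, -2.53488642e-01,  9.67338091e-01,
        -1.37625251e-01],
       [ 0.00000000e+00,  0.00000000e+00,  0.00000000e+00,
         1.00000000e+00]])}
```

View pics/scene0.png

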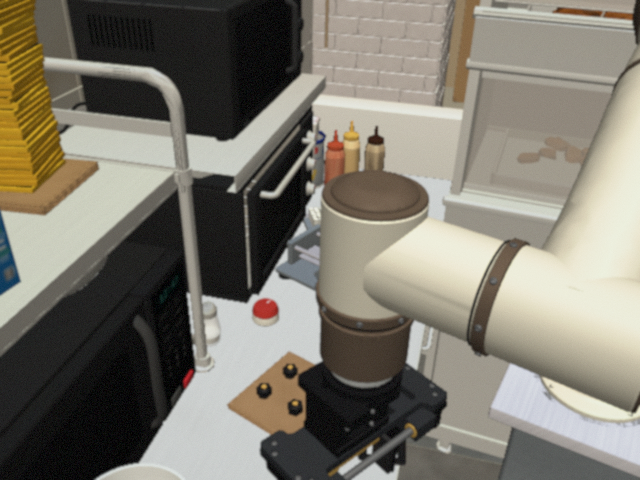

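View pics/side0.png

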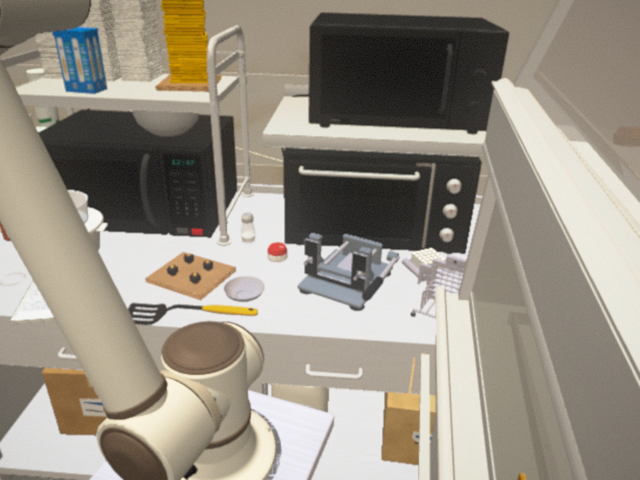

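View pics/wrist0.png

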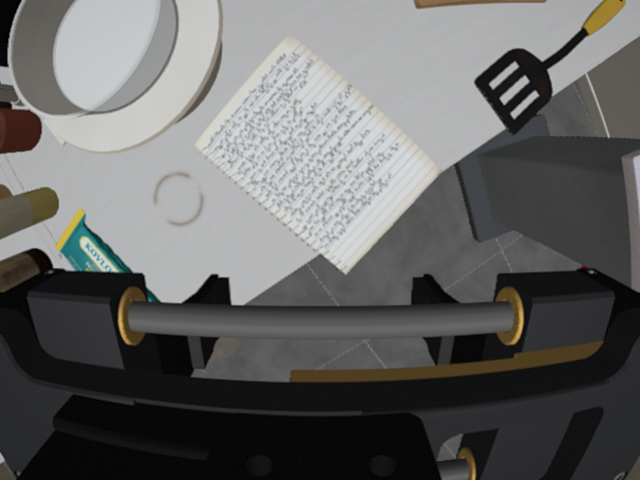

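The side view shows the pad with nuts (172,269), (188,258), (208,265), (195,278). The dish is at (244,288), the timer at (277,251), the shaker at (248,228), the cutter around (350,268) and the rack around (440,285), partly hidden behind the panel on the right. The scene view shows the pad, but the arm blocks the rest, and the wrist camera is looking away from the work. I'll cast rays for rough positions.

```bash
cat > h.py <<'E'
import numpy as np,cv2,pickle
from scipy.spatial.transform import Rotation as R
def ray(c,px,s=None):
    """pixels (n,2) -> origin, dirs in world"""
    K=c['camera_matrix'];p=(np.atleast_2d(px).astype(float)-K[:2,2])/K[0,0]
    if 'rvec' in c:
        M=cv2.Rodrigues(c['rvec'])[0];d=np.c_[p,np.ones(len(p))]@M
        return -M.T@c['tvec'],d
    th=np.linalg.norm(p,axis=1);u=p/np.maximum(th,1e-9)[:,None]
    d=np.c_[u*np.sin(th)[:,None],np.cos(th)]
    H=c['hand_eye'];Rw=s['ee_rot']
    return s['tcp_pos']+Rw@H[:3,3],d@H[:3,:3].T@Rw.T
def plane(c,px,z,s=None):
    o,d=ray(c,px,s);return o+d*((z-o[2])/d[:,2])[:,None]
def proj(c,P,s=None):
    P=np.atleast_2d(P).astype(float);K=c['camera_matrix']
    if 'rvec' in c: return cv2.projectPoints(P,c['rvec'],c['tvec'],K,None)[0][:,0]
    H=c['hand_eye'];q=(P-s['tcp_pos'])@s['ee_rot'];q=(q-H[:3,3])@H[:3,:3]
    th=np.arctan2(np.linalg.norm(q[:,:2],axis=1),q[:,2]);u=q[:,:2]/np.linalg.norm(q[:,:2],axis=1)[:,None]
    return K[:2,2]+K[0,0]*th[:,None]*u
def tri(*rays):
    A=np.zeros((3,3));b=np.zeros(3)
    for o,d in rays:
        d=d/np.linalg.norm(d);Q=np.eye(3)-np.outer(d,d);A+=Q;b+=Q@o
    return np.linalg.solve(A,b)
def shot(name):
    from station import r
    s=r.sense();c=r.capture(name);return c,s
def todo(target,yaw_y=None,s=None):
    """shift in tool axes (mm)"""
    return (s['ee_rot'].T@(np.array(target)-s['tcp_pos'])*1000).round(1)
E
python3 - <<'E'
from h import *
np.set_printoptions(precision=4,suppress=True)
d=pickle.load(open('c0.pkl','rb'));c=d['side']
print('nuts',plane(c,[(172,269),(188,258),(208,265),(195,278)],.036))
print('dish',plane(c,[(244,285)],.028))
print('timer,shaker',plane(c,[(277,258),(248,241)],0))
print('cutter base corners',plane(c,[(300,287),(357,304),(397,255)],.022))
print('posts top',plane(c,[(313,236),(361,250)],.138))
print('rack',plane(c,[(415,315)],.0), plane(c,[(428,260)],.146))
print('nuts scene',plane(d['scene'],[(264,387),(290,367),(295,404)],.036))
E
```

```text
nuts [[0.4168 0.3508 0.036 ]
 [0.4772 0.3431 0.036 ]
 [0.4657 0.2783 0.036 ]
 [0.4018 0.2768 0.036 ]]
dish [[0.4278 0.1595 0.028 ]]
timer,shaker [[0.6165 0.1564 0.    ]
 [0.6739 0.272  0.    ]]
cutter base corners [[ 0.4768  0.0349  0.022 ]
 [ 0.4591 -0.1129  0.022 ]
 [ 0.7153 -0.152   0.022 ]]
posts top [[ 0.529   0.0225  0.138 ]
 [ 0.5061 -0.1023  0.138 ]]
rack [[ 0.496 -0.243  0.   ]] [[ 0.5039 -0.2544  0.146 ]]
nuts scene [[0.4907 0.3534 0.036 ]
 [0.4789 0.2887 0.036 ]
 [0.4248 0.3597 0.036 ]]
```

Run:
```python
import cv2
i=cv2.imread('pics/side0.png')[200:340,130:490]
cv2.imwrite('pics/crop1.png',cv2.resize(i,None,fx=2.2,fy=2.2,interpolation=cv2.INTER_CUBIC))
```

```text
(no output)
```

View pics/crop1.png

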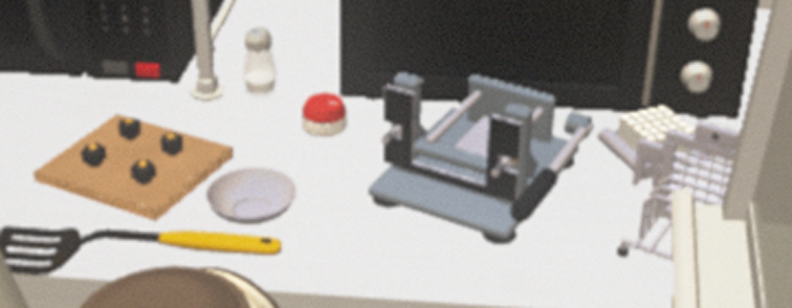

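>>> {"fn": "move_arm", "kwargs": {"series": [{"grip": 0.55,"xyz": [300,195,0],"angular": [0,0,0]},{"grip": 0.55,"xyz": [300,195,0],"angular": [0,0,0]},{"grip": 0.55,"xyz": [300,195,0],"angular": [0,0,0]},{"grip": 0.55,"xyz": [300,195,0],"angular": [0,0,0]},{"grip": 0.55,"xyz": [300,195,0],"angular": [0,0,0]},{"grip": 0.55,"xyz": [300,195,0],"angular": [0,0,0]},{"grip": 0.55,"xyz": [300,195,0],"angular": [0,0,0]},{"grip": 0.55,"xyz": [300,195,0],"angular": [0,0,0]},{"grip": 0.55,"xyz": [300,195,0],"angular": [0,0,0]},{"grip": 0.55,"xyz": [300,195,0],"angular": [0,0,0]}]}}

```text
time_s: 1.15
tcp_pos: [0.428, 0.3028, 0.2474]
ee_rot: [[0.941, -0.34, -0.0], [-0.34, -0.941, 0.0], [-0.0, -0.0, -1.0]]
wrist_force: [-0.2, 0.5, -0.5]
gripper_width: 0.549
gripper_force: 0.0
```

Run:
```python
from h import *
np.set_printoptions(precision=4,suppress=True)
c,s=shot('wrist');cv2.imwrite('pics/w1.png',c['img'][:,:,::-1])
c2,_=shot('scene');cv2.imwrite('pics/sc1.png',c2['img'][:,:,::-1])
pickle.dump((c,s,c2),open('c1.pkl','wb'));print(s['tcp_pos'],s['time_s'],s['gripper_width'])
```

```text
[0.428  0.3028 0.2474] 1.15 0.5491209027628047
```

View pics/w1.png

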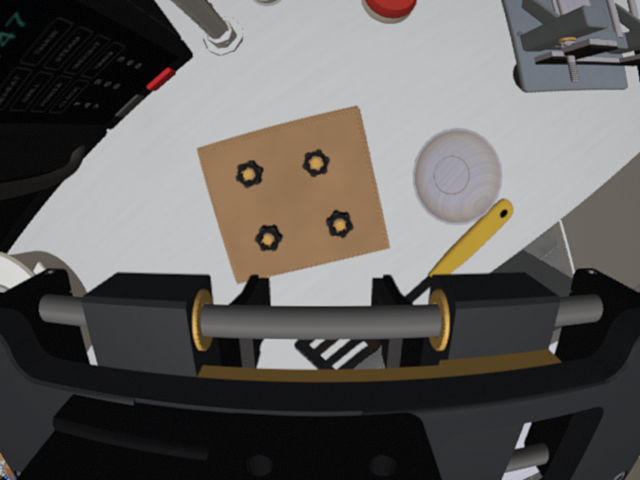

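The wrist view shows the nuts at (250,173), (316,162), (268,238) and (340,224), and the dish at about (458,176). I'll move the two on the dish side.

Run:
```python
from h import *
np.set_printoptions(precision=4,suppress=True)
c,s,c2=pickle.load(open('c1.pkl','rb'))
g=c['img'].max(2)
m=(g<75).astype(np.uint8);m[270:]=0
n,l,st,ce=cv2.connectedComponentsWithStats(m)
for i in range(1,n):
    if 200<st[i,4]<1200 and 200<ce[i,0]<400 and ce[i,1]>120:
        k,_=cv2.findContours((l==i).astype(np.uint8),0,1);(x,y),rad=cv2.minEnclosingCircle(k[0])
        P=plane(c,[(x,y)],.030,s)[0];print(st[i,4],(x,y),rad,P,todo([P[0],P[1],.247],s=s))
P=plane(c,[(416,176),(501,176),(458,129),(458,224)],.028,s);print(P,'dish',P.mean(0),todo(P.mean(0),s=s))
```

```text
320 (315.8157958984375, 162.8157958984375) 13.481650352478027 [0.4802 0.2899 0.03  ] [53.5 -5.5  0.4]
364 (249.4290008544922, 173.85206604003906) 13.866487503051758 [0.4928 0.3534 0.03  ] [ 43.7 -69.6   0.4]
360 (338.8243103027344, 223.41590881347656) 13.950465202331543 [0.4172 0.2889 0.03  ] [-5.5 16.8  0.4]
363 (268.19354248046875, 237.11289978027344) 13.8943510055542 [0.428  0.3591 0.03  ] [-19.2 -52.9   0.4]
[[0.4362 0.2016 0.028 ]
 [0.408  0.1119 0.028 ]
 [0.4677 0.1448 0.028 ]
 [0.3751 0.1728 0.028 ]] dish [0.4217 0.1578 0.028 ] [ 43.4 138.6 219.4]
```

>>> {"fn": "move_arm", "kwargs": {"series": [{"grip": 0.55,"xyz": [-5,17,45],"angular": [0,0,0]},{"grip": 0.55,"xyz": [-5,17,95],"angular": [0,0,0]},{"grip": 0.55,"xyz": [-5,17,145],"angular": [0,0,0]},{"grip": 0.55,"xyz": [-5,17,190],"angular": [0,0,0]},{"grip": 0.55,"xyz": [-5,17,205],"angular": [0,0,0]},{"grip": 0.1,"xyz": [-5,17,205],"angular": [0,0,0]},{"grip": 0.1,"xyz": [-5,17,205],"angular": [0,0,0]},{"grip": 0.1,"xyz": [-5,17,205],"angular": [0,0,0]},{"grip": 0.1,"xyz": [-5,17,205],"angular": [0,0,0]},{"grip": 0.1,"xyz": [-5,17,205],"angular": [0,0,0]}]}}

```text
time_s: 2.25
tcp_pos: [0.4177, 0.2885, 0.0428]
ee_rot: [[0.941, -0.34, 0.0], [-0.34, -0.941, 0.001], [0.0, -0.001, -1.0]]
wrist_force: [-0.3, 0.8, -0.2]
gripper_width: 0.292
gripper_force: 30.0
```

>>> {"fn": "move_arm", "kwargs": {"series": [{"grip": 0.1,"xyz": [0,0,-45],"angular": [0,0,0]},{"grip": 0.1,"xyz": [12,43,-50],"angular": [0,0,0]},{"grip": 0.1,"xyz": [24,86,-50],"angular": [0,0,0]},{"grip": 0.1,"xyz": [34,121,-50],"angular": [0,0,0]},{"grip": 0.1,"xyz": [34,121,-30],"angular": [0,0,0]},{"grip": 0.1,"xyz": [34,121,-6],"angular": [0,0,0]},{"grip": 0.1,"xyz": [34,121,-6],"angular": [0,0,0]},{"grip": 0.42,"xyz": [34,121,-6],"angular": [0,0,0]},{"grip": 0.42,"xyz": [34,121,-6],"angular": [0,0,0]},{"grip": 0.42,"xyz": [34,121,-6],"angular": [0,0,0]}]}}

```text
time_s: 3.25
tcp_pos: [0.4092, 0.1635, 0.0495]
ee_rot: [[0.941, -0.339, 0.002], [-0.339, -0.941, 0.001], [0.001, -0.002, -1.0]]
wrist_force: [0.3, -0.3, 0.4]
gripper_width: 0.407
gripper_force: 0.0
```

>>> {"fn": "move_arm", "kwargs": {"series": [{"grip": 0.42,"xyz": [0,0,-45],"angular": [0,0,0]},{"grip": 0.55,"xyz": [8,-45,-60],"angular": [0,0,0]},{"grip": 0.55,"xyz": [16,-93,-60],"angular": [0,0,0]},{"grip": 0.55,"xyz": [24,-142,-60],"angular": [0,0,0]},{"grip": 0.55,"xyz": [24,-143,-30],"angular": [0,0,0]},{"grip": 0.55,"xyz": [24,-143,6],"angular": [0,0,0]},{"grip": 0.55,"xyz": [24,-143,6],"angular": [0,0,0]},{"grip": 0.1,"xyz": [24,-143,6],"angular": [0,0,0]},{"grip": 0.1,"xyz": [24,-143,6],"angular": [0,0,0]},{"grip": 0.1,"xyz": [24,-143,6],"angular": [0,0,0]}]}}

```text
time_s: 4.25
tcp_pos: [0.48, 0.2891, 0.0439]
ee_rot: [[0.94, -0.34, 0.001], [-0.34, -0.94, 0.001], [0.001, -0.002, -1.0]]
wrist_force: [0.2, -0.4, 0.5]
gripper_width: 0.36
gripper_force: 0.0
```

>>> {"fn": "move_arm", "kwargs": {"series": [{"grip": 0.1,"xyz": [0,0,0],"angular": [0,0,0]},{"grip": 0.1,"xyz": [0,0,0],"angular": [0,0,0]},{"grip": 0.1,"xyz": [0,0,-45],"angular": [0,0,0]},{"grip": 0.1,"xyz": [2,48,-55],"angular": [0,0,0]},{"grip": 0.1,"xyz": [4,96,-55],"angular": [0,0,0]},{"grip": 0.1,"xyz": [4,143,-55],"angular": [0,0,0]},{"grip": 0.1,"xyz": [4,143,-30],"angular": [0,0,0]},{"grip": 0.1,"xyz": [4,143,-8],"angular": [0,0,0]},{"grip": 0.1,"xyz": [4,143,-8],"angular": [0,0,0]},{"grip": 0.1,"xyz": [4,143,-8],"angular": [0,0,0]}]}}

```text
time_s: 5.25
tcp_pos: [0.435, 0.153, 0.0506]
ee_rot: [[0.94, -0.34, -0.0], [-0.34, -0.94, -0.0], [-0.0, 0.0, -1.0]]
wrist_force: [-0.0, -0.9, -0.2]
gripper_width: 0.295
gripper_force: 30.0
```

>>> {"fn": "move_arm", "kwargs": {"series": [{"grip": 0.42,"xyz": [0,0,0],"angular": [0,0,0]},{"grip": 0.42,"xyz": [0,0,0],"angular": [0,0,0]},{"grip": 0.42,"xyz": [0,0,0],"angular": [0,0,0]},{"grip": 0.42,"xyz": [0,0,-50],"angular": [0,0,0]},{"grip": 0.42,"xyz": [0,0,-100],"angular": [0,0,0]},{"grip": 0.42,"xyz": [0,0,-150],"angular": [0,0,0]},{"grip": 0.42,"xyz": [0,0,-200],"angular": [0,0,0]},{"grip": 0.42,"xyz": [0,0,-250],"angular": [0,0,0]},{"grip": 0.6,"xyz": [0,40,-280],"angular": [0,0,0]},{"grip": 0.6,"xyz": [0,40,-280],"angular": [0,0,0]}]}}

```text
time_s: 6.25
tcp_pos: [0.4217, 0.1144, 0.3361]
ee_rot: [[0.94, -0.341, 0.009], [-0.341, -0.94, 0.005], [0.007, -0.008, -1.0]]
wrist_force: [0.8, -0.1, 0.9]
gripper_width: 0.528
gripper_force: 0.0
```

Run:
```python
from h import *
np.set_printoptions(precision=4,suppress=True)
c,s=shot('wrist');c2,_=shot('side')
pickle.dump((c,s,c2),open('c2.pkl','wb'));print(s['tcp_pos'],s['time_s'],s['joints'])
cv2.imwrite('pics/w2.png',c['img'][:,:,::-1])
```

```text
[0.4217 0.1144 0.3361] 6.25 [ 36.6821  -0.4369 -15.2889   0.083  -74.5289  33.3715]
```

View pics/w2.png

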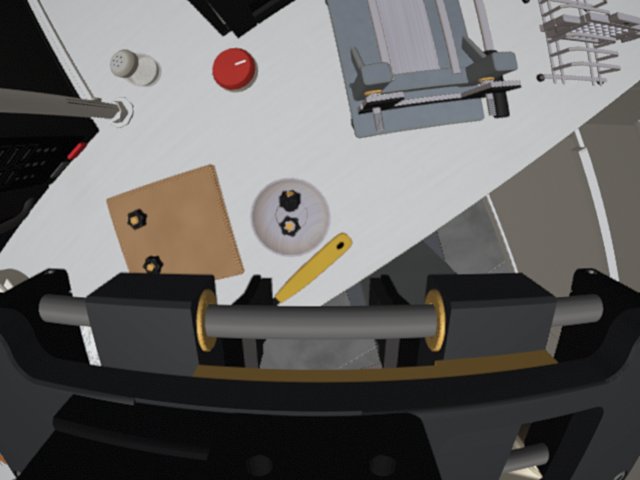

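Two nuts are now in the dish at (290,199) and (290,226), and two are still on the pad. Next I'll look at the cutter and the rack.

>>> {"fn": "move_arm", "kwargs": {"series": [{"grip": 0.6,"xyz": [80,180,-20],"angular": [0,0,0]},{"grip": 0.6,"xyz": [80,180,-20],"angular": [0,0,0]},{"grip": 0.6,"xyz": [80,180,-20],"angular": [0,0,0]},{"grip": 0.6,"xyz": [80,180,-20],"angular": [0,0,0]},{"grip": 0.6,"xyz": [80,180,-20],"angular": [0,0,0]},{"grip": 0.6,"xyz": [80,180,-20],"angular": [0,0,0]}]}}

```text
time_s: 6.95
tcp_pos: [0.4352, -0.0815, 0.3487]
ee_rot: [[0.94, -0.342, -0.004], [-0.342, -0.94, 0.0], [-0.004, 0.001, -1.0]]
wrist_force: [-1.1, 0.4, 0.3]
gripper_width: 0.598
gripper_force: 0.0
```

Run:
```python
from h import *
np.set_printoptions(precision=4,suppress=True)
c,s=shot('wrist');c2,_=shot('side')
pickle.dump((c,s,c2),open('c3.pkl','wb'));print(s['tcp_pos'],s['time_s'],s['joints'])
cv2.imwrite('pics/w3.png',cv2.resize(c['img'][:280,:,::-1],(800,350)))
```

```text
[ 0.4352 -0.0815  0.3487] 6.95 [ 10.5249   0.3112 -12.7271  -0.0464 -77.1685  59.4575]
```

View pics/w3.png

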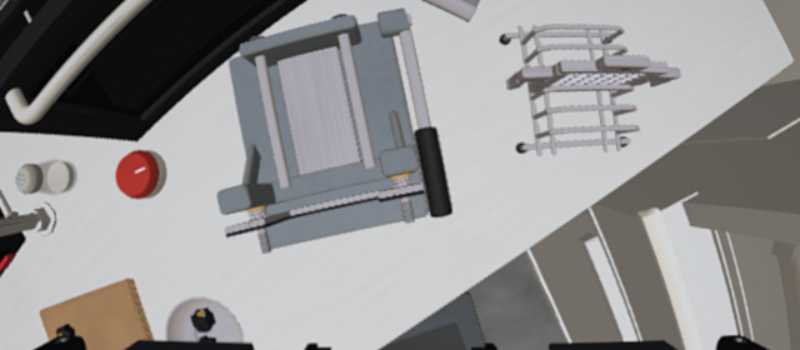

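The cutter is well in view: its seat plate runs from (228,232) to (425,190) in the enlarged picture and the stud ends are at (265,248) and (408,217). The frame stands in the rack near (590,75), with its tab at about (625,62). I'll take a closer look at the frame.

Run:
```python
from h import *
np.set_printoptions(precision=4,suppress=True)
c,s,c2=pickle.load(open('c3.pkl','rb'))
f=lambda p,z:plane(c,np.array(p)/1.25,z,s)
print('tab',f([(604,63),(648,60)],.146)); print('ears',f([(512,80),(678,72)],.11))
print('feet',f([(505,39),(522,147),(622,142)],.01))
print('studs',f([(265,248),(408,217)],.085)); print('seat top ends',f([(228,232),(425,190)],.135))
e=R.from_matrix(s['ee_rot'])
```

```text
tab [[ 0.5418 -0.287   0.146 ]
 [ 0.5365 -0.3285  0.146 ]]
ears [[ 0.5516 -0.2196  0.11  ]
 [ 0.5238 -0.3813  0.11  ]]
feet [[ 0.61   -0.2597  0.01  ]
 [ 0.4947 -0.2357  0.01  ]
 [ 0.469  -0.3498  0.01  ]]
studs [[ 0.4895  0.0288  0.085 ]
 [ 0.4698 -0.1     0.085 ]]
seat top ends [[ 0.5142  0.0363  0.135 ]
 [ 0.4886 -0.1195  0.135 ]]
```

>>> {"fn": "move_arm", "kwargs": {"series": [{"grip": 0.6,"xyz": [17,17,5],"angular": [0,0,0.14]},{"grip": 0.6,"xyz": [35,34,10],"angular": [0,0,0.28]},{"grip": 0.6,"xyz": [52,51,15],"angular": [0,0,0.42]},{"grip": 0.6,"xyz": [70,68,20],"angular": [0,0,0.56]},{"grip": 0.6,"xyz": [87,85,25],"angular": [0,0,0.7]},{"grip": 0.6,"xyz": [104,102,30],"angular": [0,0,0.84]},{"grip": 0.6,"xyz": [122,119,35],"angular": [0,0,0.98]},{"grip": 0.6,"xyz": [139,136,40],"angular": [0,0,1.12]},{"grip": 0.6,"xyz": [156,153,45],"angular": [0,0,1.26]},{"grip": 0.6,"xyz": [173,171,50],"angular": [0,0,1.39]}]}}

```text
time_s: 8.05
tcp_pos: [0.5414, -0.2989, 0.2994]
ee_rot: [[-0.167, -0.986, -0.001], [-0.986, 0.167, 0.001], [-0.0, 0.001, -1.0]]
wrist_force: [0.4, 0.5, -0.2]
gripper_width: 0.603
gripper_force: 0.0
```

>>> {"fn": "move_arm", "kwargs": {"series": [{"grip": 0.6,"xyz": [0,0,0],"angular": [0,0,0]},{"grip": 0.6,"xyz": [0,0,0],"angular": [0,0,0]}]}}

```text
time_s: 8.25
tcp_pos: [0.5406, -0.2989, 0.2993]
ee_rot: [[-0.162, -0.987, -0.002], [-0.987, 0.162, 0.001], [-0.001, 0.002, -1.0]]
wrist_force: [0.5, -0.8, -0.2]
gripper_width: 0.602
gripper_force: 0.0
```

Run:
```python
from h import *
np.set_printoptions(precision=4,suppress=True)
c,s=shot('wrist');c2,_=shot('side');c3,_=shot('scene')
pickle.dump((c,s,c2,c3),open('c4.pkl','wb'));print(s['tcp_pos'],s['time_s'],s['joints'])
im=c['img'][:,:,::-1][60:290,120:520]
cv2.imwrite('pics/w4.png',cv2.resize(im,(800,460),interpolation=cv2.INTER_CUBIC))
```

```text
[ 0.5406 -0.2989  0.2993] 8.25 [-13.9551  19.7232   4.387   -0.0205 -74.7972   4.6316]
```

View pics/w4.png

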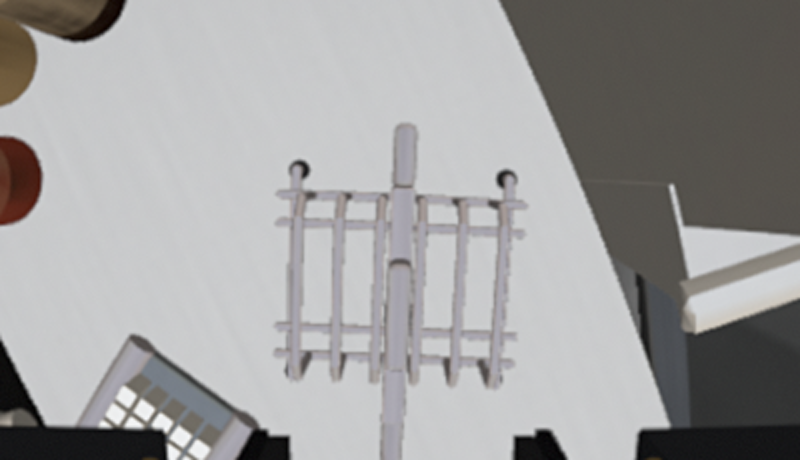

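The frame is seen from above. In the doubled crop the tab runs from (400,262) to (396,370), the rail from y=187 to 262 and the ear end is at (405,125). The slot looks clear and the frame upright.

Run:
```python
from h import *
np.set_printoptions(precision=4,suppress=True)
c,s,c2,c3=pickle.load(open('c4.pkl','rb'))
f=lambda p,z:plane(c,np.array(p)/2+[120,60],z,s)
def T(P): return ((P-s['tcp_pos'])@s['ee_rot']*1000).round(1)
t=f([(400,266),(396,369)],.146);print('tab',t,T(t),'len',np.linalg.norm(t[0]-t[1]))
q=f([(403.5,190),(400.5,262)],.126);print('rail',q,T(q))
q=f([(405,126)],.1);print('ear',q,T(q))
q=f([(299,280),(503,280)],.078);print('loops',q,T(q),q.mean(0))
# row profile for edges across the tab in tool y
g=cv2.cvtColor(c['img'],cv2.COLOR_RGB2GRAY).astype(int)
for r_ in (155,175,200,215,230): print(r_,g[r_,300:340])
```

```text
tab [[ 0.5354 -0.33    0.146 ]
 [ 0.5438 -0.2889  0.146 ]] [[ 31.7  -0.3 153.3]
 [-10.3  -1.9 153.3]] len 0.041980905914428386
rail [[ 0.5292 -0.3589  0.126 ]
 [ 0.5353 -0.3292  0.126 ]] [[ 61.1   1.2 173.3]
 [ 30.8  -0.1 173.3]]
ear [[ 0.5237 -0.3868  0.1   ]] [[ 89.6   1.9 199.2]]
loops [[ 0.5866 -0.3231  0.078 ]
 [ 0.488  -0.3068  0.078 ]] [[ 16.5 -49.8 221.2]
 [ 16.5  50.1 221.4]] [ 0.5373 -0.315   0.078 ]
155 [197 198 198 198 198 198 196 196 196 197 198 198 198 198 195 177 161 166
 171 172 170 168 166 165 167 169 170 175 192 206 207 205 205 204 204 205
 204 205 203 203]
175 [193 195 195 197 197 197 183 160 162 167 169 166 151 162 163 162 168 172
 171 170 168 168 166 166 167 165 154 144 148 160 168 168 161 149 162 169
 170 169 169 167]
200 [203 203 202 203 205 204 188 164 165 169 168 173 186 160 156 168 167 166
 165 164 166 167 166 164 161 143 137 151 164 168 168 166 173 197 204 203
 203 203 203 203]
215 [202 203 203 204 203 181 162 165 167 167 178 188 134 131 160 169 169 167
 166 165 167 166 166 161 136 119 136 160 168 168 166 173 200 207 205 204
 204 203 203 203]
230 [203 203 203 201 190 172 163 167 168 164 167 186 145 144 164 169 168 166
 165 167 168 167 162 159 163 156 160 167 167 166 175 198 202 203 204 203
 203 203 202 203]
```

>>> {"fn": "move_arm", "kwargs": {"series": [{"grip": 0.6,"xyz": [11,-1,45],"angular": [0,0,0.038]},{"grip": 0.6,"xyz": [11,-1,90],"angular": [0,0,0.038]},{"grip": 0.6,"xyz": [11,-1,130],"angular": [0,0,0.038]},{"grip": 0.6,"xyz": [11,-1,159],"angular": [0,0,0.038]},{"grip": 0.6,"xyz": [11,-1,159],"angular": [0,0,0.038]},{"grip": 0.3,"xyz": [11,-1,159],"angular": [0,0,0.038]},{"grip": 0.3,"xyz": [11,-1,159],"angular": [0,0,0.038]},{"grip": 0.2,"xyz": [11,-1,159],"angular": [0,0,0.038]},{"grip": 0.2,"xyz": [11,-1,159],"angular": [0,0,0.038]},{"grip": 0.2,"xyz": [11,-1,159],"angular": [0,0,0.038]}]}}

```text
time_s: 9.4
tcp_pos: [0.5395, -0.3116, 0.1425]
ee_rot: [[-0.203, -0.979, 0.002], [-0.979, 0.203, -0.0], [0.0, -0.002, -1.0]]
wrist_force: [-0.5, -0.9, -0.1]
gripper_width: 0.249
gripper_force: 0.0
```

>>> {"fn": "move_arm", "kwargs": {"series": [{"grip": 0.0,"xyz": [0,0,0],"angular": [0,0,0]},{"grip": 0.0,"xyz": [0,0,0],"angular": [0,0,0]},{"grip": 0.0,"xyz": [0,0,0],"angular": [0,0,0]},{"grip": 0.0,"xyz": [0,0,0],"angular": [0,0,0]}]}}

```text
time_s: 9.8
tcp_pos: [0.5394, -0.3116, 0.1417]
ee_rot: [[-0.203, -0.979, 0.0], [-0.979, 0.203, -0.0], [0.0, -0.0, -1.0]]
wrist_force: [0.0, 0.4, 1.5]
gripper_width: 0.11
gripper_force: 30.0
```

>>> {"fn": "move_arm", "kwargs": {"series": [{"grip": 0.0,"xyz": [0,0,-15],"angular": [0,0,0]},{"grip": 0.0,"xyz": [0,0,-35],"angular": [0,0,0]},{"grip": 0.0,"xyz": [0,0,-65],"angular": [0,0,0]},{"grip": 0.0,"xyz": [0,0,-100],"angular": [0,0,0]},{"grip": 0.0,"xyz": [0,0,-140],"angular": [0,0,0]},{"grip": 0.0,"xyz": [0,0,-170],"angular": [0,0,0]},{"grip": 0.0,"xyz": [0,0,-190],"angular": [0,0,0]},{"grip": 0.0,"xyz": [0,0,-200],"angular": [0,0,0]},{"grip": 0.0,"xyz": [0,0,-200],"angular": [0,0,0]}]}}

```text
time_s: 10.7
tcp_pos: [0.5393, -0.3114, 0.3418]
ee_rot: [[-0.203, -0.979, 0.001], [-0.979, 0.203, 0.0], [-0.0, -0.001, -1.0]]
wrist_force: [0.3, 0.3, -4.1]
gripper_width: 0.116
gripper_force: 30.0
```

Run:
```python
from h import *
np.set_printoptions(precision=4,suppress=True)
c2,s=shot('side');c3,_=shot('scene');print(s['wrist_force'],s['gripper_width'],s['tcp_pos'],s['moment'])
pickle.dump((s,c2,c3),open('c5.pkl','wb'))
c,sw,_=pickle.load(open('c3.pkl','rb'))
a=c['img'][130:220,160:370,::-1]; b=c2['img'][215:315,290:410,::-1]
a=cv2.resize(a,None,fx=3.7,fy=3.7,interpolation=cv2.INTER_CUBIC)   # 777x333
b=cv2.resize(b,None,fx=2.6,fy=2.6,interpolation=cv2.INTER_CUBIC)   # 312x260
o=np.zeros((593,800,3),np.uint8);o[:333,:777]=a;o[333:593,:312]=b
d=c3['img'][180:300,230:400,::-1];d=cv2.resize(d,None,fx=2.15,fy=2.15);o[333:333+258,400:400+d.shape[1]]=d
cv2.imwrite('pics/m5.png',o)
```

```text
[ 0.3262  0.3088 -4.0863] 0.1156544033322825 [ 0.5393 -0.3114  0.3418] [ 0.1084 -0.1164  0.0214]
```

View pics/m5.png

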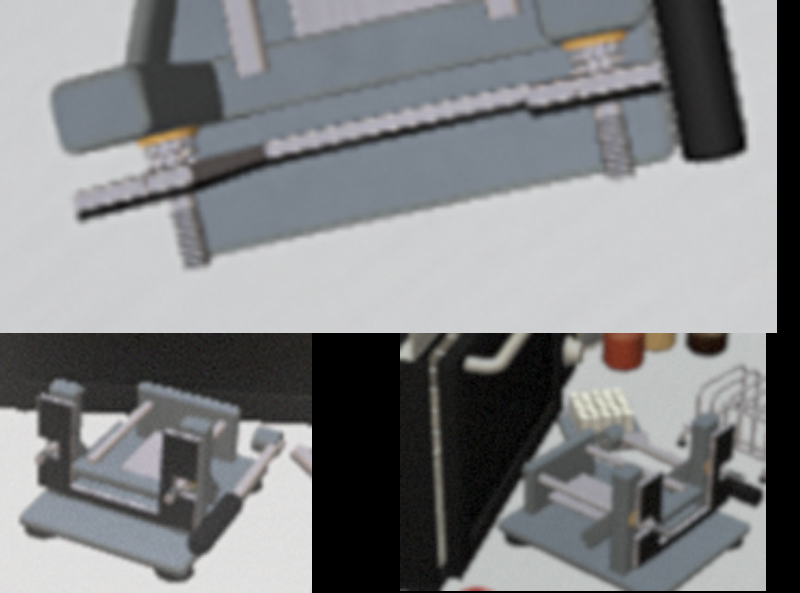

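The wrist crop shows the stud tips at (195,264) and (620,176), and the rubber face edge from (80,218) to (660,88). In the side crop the stud tips are at (42,460) and (172,497). I'll triangulate these and check them against the known spacing.

```bash
python3 - <<'E'
from h import *
np.set_printoptions(precision=4,suppress=True)
c,sw,_=pickle.load(open('c3.pkl','rb'));s5,c2,c3=pickle.load(open('c5.pkl','rb'))
w=np.array([(195,264),(620,176)])/3.7+[160,130]; sd=np.array([(42,127),(172,164)])/2.6+[290,215]
for i in range(2):
    o1,d1=ray(c,w[i],sw);o2,d2=ray(c2,sd[i])
    P=tri((o1,d1[0]),(o2,d2[0]));print('tri',P,'wrist.085',plane(c,w[i],.085,sw)[0],'side.085',plane(c2,sd[i],.085)[0],proj(c,P,sw)-w[i],proj(c2,P)-sd[i])
f=lambda p,z:plane(c,np.array(p)/3.7+[160,130],z,sw)
e=f([(80,214),(660,84)],.135);print('rubber',e,'yaw',np.degrees(np.arctan2(-(e[0]-e[1])[0],(e[0]-e[1])[1])))
b=f([(208,257),(672,157)],.022);print('base front',b,np.degrees(np.arctan2(-(b[0]-b[1])[0],(b[0]-b[1])[1])))
t=plane(c,w,.085,sw);y=np.arctan2(-(t[0]-t[1])[0],(t[0]-t[1])[1]);print('stud yaw',np.degrees(y),np.linalg.norm(t[0]-t[1]))
# post tops in side view (z .138) and lever etc: print stud axis base
print('axis L',f([(185,195),(196,265)],.085),'axis R',f([(603,100),(620,178)],.085))
c22,s22,_=pickle.load(open('c2.pkl','rb'))
print('pred in w2',proj(c22,np.c_[t[:,:2],[.085,.085]],s22))
E
python3 - <<'E'
import pickle,cv2,numpy as np
c,s,_=pickle.load(open('c3.pkl','rb'))
g=cv2.cvtColor(c['img'],cv2.COLOR_RGB2GRAY)
print('L');print(g[186:206,202:222])
print('R');print(g[160:182,318:338])
E
```

```text
tri [0.4866 0.0263 0.0849] wrist.085 [0.4861 0.0293 0.085 ] side.085 [0.4854 0.0229 0.085 ] [[ 2.2388 -1.3572]] [[-1.1513 -0.4738]]
tri [ 0.4661 -0.1024  0.0865] wrist.085 [ 0.4653 -0.0998  0.085 ] side.085 [ 0.4688 -0.1045  0.085 ] [[ 2.1186 -1.357 ]] [[-1.1932 -0.1272]]
rubber [[ 0.5125  0.0379  0.135 ]
 [ 0.4885 -0.1179  0.135 ]] yaw -8.757617189113441
base front [[ 0.4844  0.0448  0.022 ]
 [ 0.4599 -0.1177  0.022 ]] -8.54943458223541
stud yaw -9.143678223626104 0.13071906848561707
axis L [[0.5067 0.0241 0.085 ]
 [0.4857 0.0291 0.085 ]] axis R [[ 0.4879 -0.1027  0.085 ]
 [ 0.4648 -0.0996  0.085 ]]
pred in w2 [[379.293  129.6426]
 [492.1246 114.9564]]
L
[[204 208 211 201 183 164 154 150 145 124  97 103 125 131 132 131 132 132
  131 132]
 [209 209 208 195 166 143 132 135 138 123  95  94 116 130 132 131 131 132
  133 133]
 [207 208 206 191 159 131 122 129 134 125  99  92 111 127 131 131 132 132
  132 132]
 [206 207 209 202 177 142 127 132 135 125 105  90 102 123 131 131 131 130
  132 133]
 [206 207 207 206 186 147 124 131 137 132 115  96  96 117 130 131 131 131
  132 132]
 [206 207 2
[... 2437 characters left out ...]
 131 128
  133 136]
 [134 134 133 132 124 112 132 137 130 129 129 118 100 108 130 142 150 157
  182 193]
 [132 130 128 127 125 111 121 128 127 134 142 132 114 143 186 195 196 198
  206 211]
 [131 131 134 133 134 123 127 128 125 126 131 128 122 153 201 211 209 208
  209 209]
 [149 162 183 188 185 166 148 137 139 146 156 161 158 169 202 209 210 208
  209 208]
 [190 195 206 209 207 197 184 172 168 171 184 194 195 195 207 209 208 207
  209 208]
 [208 208 209 209 209 207 203 199 196 195 200 207 207 207 208 208 208 209
  208 208]
 [208 208 208 207 207 208 207 208 206 206 207 208 209 208 208 208 208 208
  208 208]
 [207 207 207 206 207 206 207 207 208 207 208 208 208 208 208 209 209 208
  209 208]]
```

>>> {"fn": "move_arm", "kwargs": {"series": [{"grip": 0.0,"xyz": [-25,10,0],"angular": [0,0,-0.005]},{"grip": 0.0,"xyz": [-65,27,0],"angular": [0,0,-0.012]},{"grip": 0.0,"xyz": [-105,44,0],"angular": [0,0,-0.02]},{"grip": 0.0,"xyz": [-145,60,0],"angular": [0,0,-0.03]},{"grip": 0.0,"xyz": [-185,77,0],"angular": [0,0,-0.04]},{"grip": 0.0,"xyz": [-220,91,0],"angular": [0,0,-0.047]},{"grip": 0.0,"xyz": [-245,102,0],"angular": [0,0,-0.047]},{"grip": 0.0,"xyz": [-254,105,0],"angular": [0,0,-0.047]},{"grip": 0.0,"xyz": [-254,105,30],"angular": [0,0,-0.047]},{"grip": 0.0,"xyz": [-254,105,60],"angular": [0,0,-0.047]}]}}

```text
time_s: 11.8
tcp_pos: [0.4877, -0.0412, 0.2804]
ee_rot: [[-0.156, -0.988, 0.0], [-0.988, 0.156, 0.0], [-0.0, -0.0, -1.0]]
wrist_force: [-0.2, -0.5, -4.2]
gripper_width: 0.111
gripper_force: 30.0
```

>>> {"fn": "move_arm", "kwargs": {"series": [{"grip": 0.0,"xyz": [0,0,30],"angular": [0,0,0]},{"grip": 0.0,"xyz": [0,0,60],"angular": [0,0,0]},{"grip": 0.0,"xyz": [0,0,75],"angular": [0,0,0]},{"grip": 0.0,"xyz": [0,0,77],"angular": [0,0,0]},{"grip": 0.0,"xyz": [0,0,77],"angular": [0,0,0]},{"grip": 0.0,"xyz": [0,0,77],"angular": [0,0,0]}]}}

```text
time_s: 12.4
tcp_pos: [0.4886, -0.0416, 0.2054]
ee_rot: [[-0.156, -0.988, 0.002], [-0.988, 0.156, -0.0], [-0.0, -0.002, -1.0]]
wrist_force: [-0.4, 0.2, -1.9]
gripper_width: 0.112
gripper_force: 30.0
```

Run:
```python
from h import *
np.set_printoptions(precision=4,suppress=True)
c,s=shot('wrist')
S=[shot('side') for _ in range(5)];c2=S[0][0];c2['img']=np.mean([q[0]['img'] for q in S],0).astype(np.uint8)
c3,_=shot('scene');print(s['tcp_pos'],s['ee_rot'],s['wrist_force'],s['time_s'])
pickle.dump((c,s,c2,c3),open('c6.pkl','wb'))
b=c2['img'][205:310,280:410,::-1]
o=np.zeros((600,800,3),np.uint8)
a=cv2.resize(b,None,fx=4,fy=4,interpolation=cv2.INTER_CUBIC);o[:420,:520]=a
d=cv2.resize(c['img'][::1,::1,::-1],(280,210));o[:210,520:]=d
d=c3['img'][200:300,300:400,::-1];o[210:490,520:]=cv2.resize(d,(280,280))
cv2.imwrite('pics/m6.png',o)
```

```text
[ 0.4886 -0.0416  0.2054] [[-0.1564 -0.9877  0.0019]
 [-0.9877  0.1564 -0.    ]
 [-0.0003 -0.0018 -1.    ]] [-0.3968  0.1964 -1.9455] 12.4
```

View pics/m6.png

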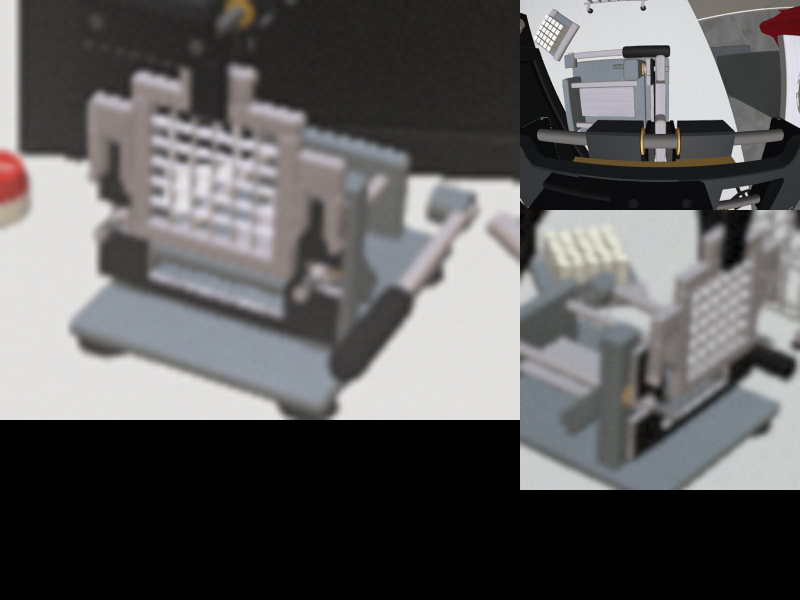

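The side view shows the frame hovering with its slots above the studs: left slot about (115,170) over the stud tip at (103,232), right slot about (320,230) over the tip at (303,292). I'll measure the offset numerically within this one image.

Run:
```python
from h import *
np.set_printoptions(precision=4,suppress=True,linewidth=200)
c,s,c2,c3=pickle.load(open('c6.pkl','rb'))
g=cv2.cvtColor(c2['img'],cv2.COLOR_RGB2GRAY)
print('L slot rows 240-258, cols 300-318');print(g[240:272:1,300:318])
print('R rows 250-284 cols 350-372');print(g[250:284:1,350:372])
# predicted slot edges for the nominal frame pose
yaw=np.arctan2(-.1564,.9877);A=np.array([[np.cos(yaw),-np.sin(yaw),0],[np.sin(yaw),np.cos(yaw),0],[0,0,1]])
O=s['tcp_pos']-[0,0,.1197]-A@[0,-.0018,0]
for y in (65,-65):
    for dy in(-6,6):
        for z in (35,55): print(y,dy,z,proj(c2,O+A@(np.array([-5,y+dy,z])/1000))[0])
```

```text
L slot rows 240-258, cols 300-318
[[ 56  77 119 135 132 122 110  96  94 106 123 129 128 130 134 136 133 141]
 [ 55  78 121 136 133 123 108  85  70  84 117 127 127 131 134 136 132 129]
 [ 56  74 119 136 132 121 109  81  60  73 115 130 126 130 133 137 132 117]
 [ 56  74 119 134 132 123 108  82  62  76 114 130 127 131 134 136 134 124]
 [ 92 106 125 134 133 123 107  83  61  72 114 129 126 129 134 137 134 142]
 [167 177 157 138 133 123 108  81  60  74 116 129 127 131 136 134 136 146]
 [215 212 174 141 130 121 104  81  60  75 114 128 126 129 134 135 134 130]
 [225 217 177 143 130 116  95  74  58  76 115 129 128 131 132 134 132 119]
 [223 208 167 140 119  99  79  64  56  74 114 129 129 131 134 134 134 125]
 [223 206 170 141 111  81  62  58  55  74 111 126 128 133 134 136 135 147]
 [223 216 191 168 124  78  60  57  57  68  97 123 130 132 134 133 137 149]
 [224 223 218 200 146  85  59  57  60  59  83 117 133 135 132 134 132 131]
 [223 223 225 216 155  87  60  56  60  60  73 107 126 133 133 134 131 120]
 [224 223 226 217 158  91  59  57  57  55  64  87 108 127 133 135 133 128]
 [223 223 225 21
[... 3987 characters left out ...]
5  87  87  90]
 [111  77  69  99 125 126 102  73  60  59  59  69  79  89 104 109 104  98  93  89  86  88]
 [118  77  63  76  91  97  78  61  59  59  57  58  56  61  79  98 102  99  94  96  97  97]
 [119  79  61  61  67  66  62  57  57  59  56  57  58  60  75  96 101  96  94 101 118 117]
 [122  82  62  58  58  58  58  58  60  58  59  58  59  59  75  97 104  98  94 106 123 113]
 [123  85  63  58  58  58  59  58  60  60  60  61  58  62  78  96 103  98  95 103 107  92]]
65 -6 35 [308.9589 249.4673]
65 -6 55 [309.065 241.978]
65 6 35 [304.5104 248.1786]
65 6 55 [304.5817 240.7093]
-65 -6 35 [359.5286 264.1172]
-65 -6 55 [360.0495 256.4056]
-65 6 35 [354.6701 262.7097]
-65 6 55 [355.1495 255.019 ]
```

Run:
```python
from h import *
np.set_printoptions(precision=4,suppress=True,linewidth=200)
c,s,c2,c3=pickle.load(open('c6.pkl','rb'))
yaw=np.arctan2(-.1564,.9877);A=np.array([[np.cos(yaw),-np.sin(yaw),0],[np.sin(yaw),np.cos(yaw),0],[0,0,1]])
O=s['tcp_pos']-[0,0,.1197]-A@[0,-.0018,0]
for z in(.083,.085):
    P=plane(c2,[(304.7,263),(354.5,278)],z);Q=(P-O)@A*1000
    print('side tips world',P.mean(0),'in frame',Q,Q.mean(0),np.linalg.norm(P[0]-P[1]))
cw,sw,_=pickle.load(open('c3.pkl','rb'))
w=(np.array([(195,264),(620,176)])+.5)/3.7-.5+[160,130]
P=plane(cw,w,.085,sw);Q=(P-O)@A*1000;print('wrist tips in frame',Q,Q.mean(0))
# where do the observed slot centres lie (front face, same z) in that camera
for px,y,z in (((307.2,246),65,42),((358.1,257.5),-65,50)):
    n=A[:,0];o,d=ray(c2,px);p0=O+A@[-.005,0,0];X=o+d[0]*(((p0-o)@n)/(d[0]@n));print('slot',((X-O)@A)*1000)
# underside corner rows: expected front underside line vs image
print(proj(c2,[O+A@(np.array([-5,y,0])/1000) for y in(50,-50)]))
```

```text
side tips world [ 0.4808 -0.0358  0.083 ] in frame [[ -8.7644  67.954   -2.7223]
 [ -8.4363 -62.4055  -2.7223]] [-8.6003  2.7742 -2.7223] 0.130359966779626
side tips world [ 0.4778 -0.0367  0.085 ] in frame [[-11.6444  66.3183  -0.7223]
 [-11.3173 -63.6366  -0.7223]] [-11.4808   1.3409  -0.7223] 0.12995529435265593
wrist tips in frame [[-13.0742  68.1754  -0.7223]
 [-13.4363 -62.5525  -0.7223]] [-13.2553   2.8115  -0.7223]
slot [-5.    63.831 42.916]
slot [ -5.     -66.4971  50.8311]
[[312.0915 263.2984]
 [350.2841 274.8023]]
```

>>> {"fn": "move_arm", "kwargs": {"series": [{"grip": 0.0,"xyz": [-2.7,0,0],"angular": [0,0,0]},{"grip": 0.0,"xyz": [-2.7,0,8],"angular": [0,0,0]},{"grip": 0.0,"xyz": [-2.7,0,16],"angular": [0,0,0]},{"grip": 0.0,"xyz": [-2.7,0,22],"angular": [0,0,0]},{"grip": 0.0,"xyz": [-2.7,0,26],"angular": [0,0,0]},{"grip": 0.0,"xyz": [-2.7,0,30],"angular": [0,0,0]},{"grip": 0.0,"xyz": [-2.7,0,34],"angular": [0,0,0]},{"grip": 0.0,"xyz": [-2.7,0,34],"angular": [0,0,0]}]}}

```text
time_s: 13.55
tcp_pos: [0.4879, -0.0389, 0.17]
ee_rot: [[-0.157, -0.988, -0.001], [-0.988, 0.157, -0.0], [0.0, 0.001, -1.0]]
wrist_force: [0.1, -0.3, -3.3]
gripper_width: 0.116
gripper_force: 30.0
```

>>> {"fn": "move_arm", "kwargs": {"series": [{"grip": 0.0,"xyz": [0,0,5],"angular": [0,0,0]},{"grip": 0.0,"xyz": [0,0,10],"angular": [0,0,0]},{"grip": 0.0,"xyz": [0,0,14],"angular": [0,0,0]},{"grip": 0.0,"xyz": [0,0,17],"angular": [0,0,0]},{"grip": 0.0,"xyz": [0,0,18],"angular": [0,0,0]},{"grip": 0.0,"xyz": [0,0,19],"angular": [0,0,0]},{"grip": 0.0,"xyz": [0,0,19],"angular": [0,0,0]}]}}

```text
time_s: 14.25
tcp_pos: [0.4883, -0.0388, 0.1515]
ee_rot: [[-0.156, -0.988, 0.0], [-0.988, 0.156, -0.0], [0.0, -0.0, -1.0]]
wrist_force: [-0.1, -0.2, -3.1]
gripper_width: 0.114
gripper_force: 30.0
```

```bash
cat > st.py <<'E'
from h import *
from station import r
np.set_printoptions(precision=4,suppress=True)
s=r.sense();ax=np.array([.9877,-.1564,0])
print(s['time_s'],s['tcp_pos'],'Fx',-s['wrist_force']@ax,'F',s['wrist_force'],'M',s['moment'],'u',s['tcp_pos']@ax)
E
python3 st.py
```

```text
14.25 [ 0.4883 -0.0388  0.1515] Fx 0.08652636199621423 F [-0.1123 -0.1561 -3.1357] M [ 0.0305 -0.0103  0.0507] u 0.48831944127667787
```

>>> {"fn": "move_arm", "kwargs": {"series": [{"grip": 0.0,"xyz": [0,0,1],"angular": [0,0,0]},{"grip": 0.0,"xyz": [0,0,2],"angular": [0,0,0]},{"grip": 0.0,"xyz": [0,0,2.5],"angular": [0,0,0]},{"grip": 0.0,"xyz": [0,0,2.5],"angular": [0,0,0]}]}}

```text
time_s: 14.65
tcp_pos: [0.4882, -0.0388, 0.149]
ee_rot: [[-0.156, -0.988, -0.0], [-0.988, 0.156, -0.0], [0.0, 0.0, -1.0]]
wrist_force: [0.0, -0.1, -2.9]
gripper_width: 0.109
gripper_force: 30.0
```

>>> {"fn": "move_arm", "kwargs": {"series": [{"grip": 0.0,"xyz": [0,0,1],"angular": [0,0,0]},{"grip": 0.0,"xyz": [0,0,1],"angular": [0,0,0]},{"grip": 0.0,"xyz": [0,0,1],"angular": [0,0,0]}]}}

```text
time_s: 14.95
tcp_pos: [0.4884, -0.0389, 0.1486]
ee_rot: [[-0.156, -0.988, 0.001], [-0.988, 0.156, -0.0], [0.0, -0.001, -1.0]]
wrist_force: [-1.2, -0.7, 3.2]
gripper_width: 0.115
gripper_force: 30.0
```

>>> {"fn": "move_arm", "kwargs": {"series": [{"grip": 0.0,"xyz": [0,0,1],"angular": [0,0,0]},{"grip": 0.0,"xyz": [0,0,1],"angular": [0,0,0]},{"grip": 0.0,"xyz": [0,0,1],"angular": [0,0,0]}]}}

```text
time_s: 15.25
tcp_pos: [0.4885, -0.0389, 0.1485]
ee_rot: [[-0.156, -0.988, 0.001], [-0.988, 0.156, -0.0], [0.0, -0.001, -1.0]]
wrist_force: [-3.8, -0.1, 7.8]
gripper_width: 0.111
gripper_force: 30.0
```

>>> {"fn": "move_arm", "kwargs": {"series": [{"grip": 0.0,"xyz": [0,0,-0.7],"angular": [0,0,0]},{"grip": 0.0,"xyz": [0,-1.5,-0.7],"angular": [0,0,0]},{"grip": 0.0,"xyz": [0,-3,-0.7],"angular": [0,0,0]},{"grip": 0.0,"xyz": [0,-4,-0.7],"angular": [0,0,0]},{"grip": 0.0,"xyz": [0,-4,-0.7],"angular": [0,0,0]},{"grip": 0.0,"xyz": [0,-4,-0.7],"angular": [0,0,0]}]}}

```text
time_s: 15.85
tcp_pos: [0.4894, -0.0392, 0.1484]
ee_rot: [[-0.157, -0.988, -0.007], [-0.988, 0.157, -0.0], [0.001, 0.007, -1.0]]
wrist_force: [-10.0, 3.2, 13.6]
gripper_width: 0.11
gripper_force: 30.2
```

```bash
python3 st.py
```

```text
15.85 [ 0.4894 -0.0392  0.1484] Fx 10.422198519096561 F [-10.0411   3.2262  13.6325] M [1.6091 3.3322 0.0424] u 0.48947675316804334
```

>>> {"fn": "move_arm", "kwargs": {"series": [{"grip": 0.0,"xyz": [0,3,-1],"angular": [0,0,0]},{"grip": 0.0,"xyz": [0,3,-2],"angular": [0,0,0]},{"grip": 0.0,"xyz": [0,3,-3],"angular": [0,0,0]},{"grip": 0.0,"xyz": [0,3,-3],"angular": [0,0,0]}]}}

```text
time_s: 16.25
tcp_pos: [0.4895, -0.0389, 0.1503]
ee_rot: [[-0.157, -0.988, -0.0], [-0.988, 0.157, 0.0], [-0.0, 0.0, -1.0]]
wrist_force: [0.1, 0.5, -2.9]
gripper_width: 0.114
gripper_force: 30.0
```

```bash
python3 st.py
```

```text
16.25 [ 0.4895 -0.0389  0.1503] Fx -0.06615312096256758 F [ 0.1384  0.4513 -2.9035] M [ 0.1026 -0.0514  0.0021] u 0.48953864489965515
```

>>> {"fn": "move_arm", "kwargs": {"series": [{"grip": 0.0,"xyz": [0,-1,0],"angular": [0,0,0]},{"grip": 0.0,"xyz": [0,-2,0],"angular": [0,0,0]},{"grip": 0.0,"xyz": [0,-3,0],"angular": [0,0,0]},{"grip": 0.0,"xyz": [0,-3,0],"angular": [0,0,0]},{"grip": 0.0,"xyz": [0,-3,0],"angular": [0,0,0]}]}}

```text
time_s: 16.75
tcp_pos: [0.4922, -0.0394, 0.1507]
ee_rot: [[-0.156, -0.988, -0.0], [-0.988, 0.156, 0.0], [-0.0, 0.0, -1.0]]
wrist_force: [-0.8, 0.9, -3.6]
gripper_width: 0.113
gripper_force: 30.0
```

```bash
python3 st.py
```

```text
16.75 [ 0.4922 -0.0394  0.1507] Fx 0.8957842831324357 F [-0.7658  0.8914 -3.5617] M [ 0.1137 -0.0467 -0.0037] u 0.4923177596448164
```

>>> {"fn": "move_arm", "kwargs": {"series": [{"grip": 0.0,"xyz": [0,-1,0],"angular": [0,0,0]},{"grip": 0.0,"xyz": [0,-2,0],"angular": [0,0,0]},{"grip": 0.0,"xyz": [0,-2,0],"angular": [0,0,0]},{"grip": 0.0,"xyz": [0,-2,0],"angular": [0,0,0]}]}}

```text
time_s: 17.15
tcp_pos: [0.4937, -0.0398, 0.1506]
ee_rot: [[-0.156, -0.988, -0.001], [-0.988, 0.156, -0.0], [0.0, 0.001, -1.0]]
wrist_force: [-1.8, -0.6, -2.4]
gripper_width: 0.11
gripper_force: 30.0
```

```bash
python3 st.py
```

```text
17.15 [ 0.4937 -0.0398  0.1506] Fx 1.7125530217320388 F [-1.8354 -0.641  -2.4276] M [0.2496 0.3534 0.1079] u 0.49388545498986247
```

>>> {"fn": "move_arm", "kwargs": {"series": [{"grip": 0.0,"xyz": [0,1,0],"angular": [0,0,0]},{"grip": 0.0,"xyz": [0,1,0.8],"angular": [0,0,0]},{"grip": 0.0,"xyz": [0,1,1.6],"angular": [0,0,0]},{"grip": 0.0,"xyz": [0,1,1.6],"angular": [0,0,0]},{"grip": 0.0,"xyz": [0,1,1.6],"angular": [0,0,0]}]}}

```text
time_s: 17.65
tcp_pos: [0.4933, -0.0395, 0.1492]
ee_rot: [[-0.156, -0.988, 0.0], [-0.988, 0.156, 0.0], [-0.0, -0.0, -1.0]]
wrist_force: [-0.9, 0.7, -3.5]
gripper_width: 0.109
gripper_force: 30.0
```

```bash
python3 st.py
```

```text
17.65 [ 0.4933 -0.0395  0.1492] Fx 0.9496850081128246 F [-0.8516  0.6938 -3.495 ] M [ 0.0823 -0.061  -0.0073] u 0.4934541037316826
```

>>> {"fn": "move_arm", "kwargs": {"series": [{"grip": 0.0,"xyz": [0,-0.5,0.2],"angular": [0,0,0]},{"grip": 0.0,"xyz": [0,-1,0.2],"angular": [0,0,0]},{"grip": 0.0,"xyz": [0,-1.5,0.2],"angular": [0,0,0]},{"grip": 0.0,"xyz": [0,-2,0.2],"angular": [0,0,0]},{"grip": 0.0,"xyz": [0,-2,0.2],"angular": [0,0,0]},{"grip": 0.0,"xyz": [0,-2,0.2],"angular": [0,0,0]}]}}

```text
time_s: 18.25
tcp_pos: [0.4939, -0.0398, 0.1488]
ee_rot: [[-0.156, -0.988, -0.003], [-0.988, 0.156, 0.0], [0.0, 0.003, -1.0]]
wrist_force: [-3.7, 1.5, 0.1]
gripper_width: 0.113
gripper_force: 30.0
```

```bash
python3 st.py
```

```text
18.25 [ 0.4939 -0.0398  0.1488] Fx 3.890099144822802 F [-3.7026  1.4903  0.0989] M [0.8538 1.3928 0.1396] u 0.49408710399813877
```

>>> {"fn": "move_arm", "kwargs": {"series": [{"grip": 0.0,"xyz": [0,-0.5,-0.2],"angular": [0,-0.004,-0.006]},{"grip": 0.0,"xyz": [0,-1,-0.2],"angular": [0,-0.004,-0.006]},{"grip": 0.0,"xyz": [0,-1.5,-0.2],"angular": [0,-0.004,-0.006]},{"grip": 0.0,"xyz": [0,-2,-0.2],"angular": [0,-0.004,-0.006]},{"grip": 0.0,"xyz": [0,-2,-0.2],"angular": [0,-0.004,-0.006]},{"grip": 0.0,"xyz": [0,-2,-0.2],"angular": [0,-0.004,-0.006]}]}}

```text
time_s: 18.85
tcp_pos: [0.495, -0.0401, 0.1487]
ee_rot: [[-0.151, -0.988, -0.004], [-0.988, 0.151, 0.004], [-0.003, 0.005, -1.0]]
wrist_force: [-5.7, 2.8, 1.3]
gripper_width: 0.114
gripper_force: 30.0
```

```bash
python3 st.py
```

```text
18.85 [ 0.495  -0.0401  0.1487] Fx 6.047406347415903 F [-5.6736  2.8363  1.2849] M [ 0.9213  1.7899 -0.0089] u 0.49521635288418026
```

>>> {"fn": "move_arm", "kwargs": {"series": [{"grip": 0.0,"xyz": [-0.6,-1,-0.2],"angular": [0,0,0]},{"grip": 0.0,"xyz": [-0.6,-2,-0.2],"angular": [0,0,0]},{"grip": 0.0,"xyz": [-0.6,-3,-0.2],"angular": [0,0,0]},{"grip": 0.0,"xyz": [-0.6,-4,-0.2],"angular": [0,0,0]},{"grip": 0.0,"xyz": [-0.6,-4,-0.2],"angular": [0,0,0]},{"grip": 0.0,"xyz": [-0.6,-4,-0.2],"angular": [0,0,0]}]}}

```text
time_s: 19.45
tcp_pos: [0.4974, -0.0405, 0.1487]
ee_rot: [[-0.152, -0.988, -0.008], [-0.988, 0.152, 0.004], [-0.002, 0.009, -1.0]]
wrist_force: [-9.9, 2.4, 2.9]
gripper_width: 0.11
gripper_force: 30.0
```

```bash
python3 st.py; python3 -c "
from station import r;print(r.sense()['ee_rot'].round(4))"
```

```text
19.45 [ 0.4974 -0.0405  0.1487] Fx 10.172776358962883 F [-9.9236  2.3734  2.9351] M [ 0.9783  2.7575 -0.0328] u 0.4976347181129477
[[-0.1518 -0.9884 -0.0081]
 [-0.9884  0.1518  0.0035]
 [-0.0022  0.0085 -1.    ]]
```

>>> {"fn": "move_arm", "kwargs": {"series": [{"grip": 0.0,"xyz": [0,-0.3,0],"angular": [0.006,0,0]},{"grip": 0.0,"xyz": [0,-0.7,0],"angular": [0.012,0,0]},{"grip": 0.0,"xyz": [0,-1,0],"angular": [0.012,0,0]},{"grip": 0.0,"xyz": [0,-1,0],"angular": [0.012,0,0]},{"grip": 0.0,"xyz": [0,-1,0],"angular": [0.012,0,0]}]}}

```text
time_s: 19.95
tcp_pos: [0.4977, -0.0406, 0.1487]
ee_rot: [[-0.152, -0.988, 0.002], [-0.988, 0.152, 0.002], [-0.002, -0.002, -1.0]]
wrist_force: [-10.7, 4.6, 4.9]
gripper_width: 0.112
gripper_force: 30.0
```

```bash
python3 st.py; python3 -c "
from station import r;print(r.sense()['ee_rot'].round(4))"
```

```text
19.95 [ 0.4977 -0.0406  0.1487] Fx 11.27394574421564 F [-10.6857   4.6017   4.9098] M [ 1.4206  3.4293 -0.0726] u 0.49789162435653894
[[-0.1519 -0.9884  0.002 ]
 [-0.9884  0.1519  0.0017]
 [-0.002  -0.0018 -1.    ]]
```

>>> {"fn": "move_arm", "kwargs": {"series": [{"grip": 0.0,"xyz": [-0.4,-0.6,-0.2],"angular": [0.001,0,0]},{"grip": 0.0,"xyz": [-0.4,-1.2,-0.2],"angular": [0.001,0,0]},{"grip": 0.0,"xyz": [-0.4,-1.6,-0.2],"angular": [0.001,0,0]},{"grip": 0.0,"xyz": [-0.4,-1.6,-0.2],"angular": [0.001,0,0]},{"grip": 0.0,"xyz": [-0.4,-1.6,-0.2],"angular": [0.001,0,0]}]}}

```text
time_s: 20.45
tcp_pos: [0.4986, -0.0407, 0.1487]
ee_rot: [[-0.152, -0.988, 0.001], [-0.988, 0.152, 0.001], [-0.001, -0.001, -1.0]]
wrist_force: [-12.2, 3.9, 4.1]
gripper_width: 0.112
gripper_force: 30.0
```

```bash
python3 st.py
python3 - <<'E'
from h import *
np.set_printoptions(precision=4,suppress=True)
S=[shot('side') for _ in range(4)];print(np.mean([q[1]['wrist_force'] for q in S],0),np.mean([q[1]['tcp_pos'] for q in S],0),S[-1][1]['ee_rot'])
g=cv2.cvtColor(np.mean([q[0]['img'] for q in S],0).astype(np.uint8),cv2.COLOR_RGB2GRAY)
np.set_printoptions(linewidth=200)
print('L');print(g[254:272,298:316]);print('R');print(g[266:286,346:368])
E
```

```text
20.45 [ 0.4986 -0.0407  0.1487] Fx 12.621152216135188 F [-12.1676   3.8569   4.1415] M [ 1.1931  3.721  -0.0334] u 0.49880374123543275
[-12.0418   3.5977   5.7128] [ 0.4986 -0.0407  0.1487] [[-0.1522 -0.9883  0.0012]
 [-0.9883  0.1522  0.0012]
 [-0.0013 -0.0011 -1.    ]]
L
[[222 223 221 223 220 184 148 135 133 134 134 134 134 132 128 127 133 134]
 [222 221 224 223 217 182 144 135 134 134 133 133 132 130 127 130 130 135]
 [222 222 222 223 218 181 148 137 132 131 133 130 129 129 129 131 133 135]
 [222 223 223 222 219 179 146 134 126 127 130 131 128 130 126 130 133 135]
 [222 223 224 224 217 178 142 131 119 119 133 134 129 134 130 130 133 135]
 [222 222 223 224 218 176 142 131 114 121 135 132 130 133 133 128 133 135]
 [222 222 222 224 218 175 137 122 108 117 128 120 122 130 129 129 131 135]
 [223 222 222 224 216 175 135 122 116 110 110  96 109 126 132 130 132 133]
 [222 223 223 224 218 176 143 131 124 108  88  77  94 123 130 129 134 134]
 [222 223 222 223 217 177 148 137 123 111  87  66  89 118 130 128 132 134]
 [223 223 223 224 218 174 143 132 120 118  92  67  86 118 131 129 131 134]
 
[... 1647 characters left out ...]
9 133 137 136 116  86  62  72 109 130 133 127 114 111 107  99]
 [155 144 136 132 136 133 132 131 134 129 105  74  58  75 112 132 133 126 111  95  98  96]
 [190 162 141 134 135 135 136 133 126 112  83  62  56  75 116 131 130 122 110  94  95  99]
 [206 180 149 137 135 135 133 131 115  90  66  59  56  75 118 131 131 122 105  93  96  97]
 [173 165 146 135 132 135 135 127 103  74  62  58  58  74 114 128 131 123 112 102  99  95]
 [110 124 130 133 134 133 129 114  84  65  59  59  58  68  99 127 135 134 132 114 104  98]
 [ 84  98 119 129 133 134 120  96  71  58  57  58  58  62  82 120 136 137 132 113 102  96]
 [129 121 126 132 136 132 118  89  65  58  57  59  58  58  80 119 134 132 116 102  99  93]]
```

Both studs sit at the closed ends of the slots, the frame is square, and the push is about 12.5 N at about 4.8 mm of seat travel. Now I'll hold it there for the three seconds.

>>> {"fn": "move_arm", "kwargs": {"series": [{"grip": 0.0,"xyz": [0,0,0],"angular": [0,0,0]},{"grip": 0.0,"xyz": [0,0,0],"angular": [0,0,0]},{"grip": 0.0,"xyz": [0,0,0],"angular": [0,0,0]},{"grip": 0.0,"xyz": [0,0,0],"angular": [0,0,0]},{"grip": 0.0,"xyz": [0,0,0],"angular": [0,0,0]},{"grip": 0.0,"xyz": [0,0,0],"angular": [0,0,0]},{"grip": 0.0,"xyz": [0,0,0],"angular": [0,0,0]},{"grip": 0.0,"xyz": [0,0,0],"angular": [0,0,0]},{"grip": 0.0,"xyz": [0,0,0],"angular": [0,0,0]},{"grip": 0.0,"xyz": [0,0,0],"angular": [0,0,0]}]}}

```text
time_s: 21.65
tcp_pos: [0.4986, -0.0407, 0.1487]
ee_rot: [[-0.152, -0.988, 0.001], [-0.988, 0.152, 0.001], [-0.001, -0.001, -1.0]]
wrist_force: [-11.1, 3.1, 6.4]
gripper_width: 0.115
gripper_force: 30.0
```

>>> {"fn": "move_arm", "kwargs": {"series": [{"grip": 0.0,"xyz": [0,0,0],"angular": [0,0,0]},{"grip": 0.0,"xyz": [0,0,0],"angular": [0,0,0]},{"grip": 0.0,"xyz": [0,0,0],"angular": [0,0,0]},{"grip": 0.0,"xyz": [0,0,0],"angular": [0,0,0]},{"grip": 0.0,"xyz": [0,0,0],"angular": [0,0,0]},{"grip": 0.0,"xyz": [0,0,0],"angular": [0,0,0]},{"grip": 0.0,"xyz": [0,0,0],"angular": [0,0,0]},{"grip": 0.0,"xyz": [0,0,0],"angular": [0,0,0]},{"grip": 0.0,"xyz": [0,0,0],"angular": [0,0,0]},{"grip": 0.0,"xyz": [0,0,0],"angular": [0,0,0]}]}}

```text
time_s: 22.65
tcp_pos: [0.4986, -0.0407, 0.1487]
ee_rot: [[-0.152, -0.988, 0.001], [-0.988, 0.152, 0.001], [-0.001, -0.001, -1.0]]
wrist_force: [-12.1, 3.6, 6.2]
gripper_width: 0.111
gripper_force: 30.0
```

>>> {"fn": "move_arm", "kwargs": {"series": [{"grip": 0.0,"xyz": [0,0,0],"angular": [0,0,0]},{"grip": 0.0,"xyz": [0,0,0],"angular": [0,0,0]},{"grip": 0.0,"xyz": [0,0,0],"angular": [0,0,0]},{"grip": 0.0,"xyz": [0,0,0],"angular": [0,0,0]},{"grip": 0.0,"xyz": [0,0,0],"angular": [0,0,0]},{"grip": 0.0,"xyz": [0,0,0],"angular": [0,0,0]},{"grip": 0.0,"xyz": [0,0,0],"angular": [0,0,0]},{"grip": 0.0,"xyz": [0,0,0],"angular": [0,0,0]},{"grip": 0.0,"xyz": [0,0,0],"angular": [0,0,0]},{"grip": 0.0,"xyz": [0,0,0],"angular": [0,0,0]}]}}

```text
time_s: 23.65
tcp_pos: [0.4986, -0.0407, 0.1487]
ee_rot: [[-0.152, -0.988, 0.001], [-0.988, 0.152, 0.001], [-0.001, -0.001, -1.0]]
wrist_force: [-13.0, 2.3, 5.5]
gripper_width: 0.109
gripper_force: 30.0
```

>>> {"fn": "move_arm", "kwargs": {"series": [{"grip": 0.0,"xyz": [0,0,0],"angular": [0,0,0]},{"grip": 0.0,"xyz": [0,0,0],"angular": [0,0,0]},{"grip": 0.0,"xyz": [0,0,0],"angular": [0,0,0]},{"grip": 0.0,"xyz": [0,0,0],"angular": [0,0,0]},{"grip": 0.0,"xyz": [0,0,0],"angular": [0,0,0]}]}}

```text
time_s: 24.15
tcp_pos: [0.4986, -0.0407, 0.1487]
ee_rot: [[-0.152, -0.988, 0.001], [-0.988, 0.152, 0.001], [-0.001, -0.001, -1.0]]
wrist_force: [-12.1, 3.3, 5.3]
gripper_width: 0.113
gripper_force: 30.0
```

```bash
python3 st.py
```

```text
24.15 [ 0.4986 -0.0407  0.1487] Fx 12.44839072905602 F [-12.083    3.2862   5.3272] M [ 1.2089  3.7444 -0.0052] u 0.4988124962983576
```

```bash
python3 -c "
from station import r;print(r.finish_job())"
```

```text
the job is handed in; nothing more can be done
None
```

I moved two star nuts into the dish and left the other two on the pad. The blade frame hangs fully down on both studs, and I handed the job in with the arm still pressing it squarely at about 12 N (about 4.8 mm of seat travel), after a steady hold of more than three seconds.

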